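Switch on the bench polisher through its guarded toggle

ROBOT

A 6-joint arm with a two-finger parallel gripper is mounted at the origin on the work surface. World frame = base frame: x ahead of the robot, y to its left, z up, the work surface at z = 0. Lengths are in mm, angles in degrees, forces in N, time in s.
With the tool pointing down it reaches from about 350 to 875 mm from the base axis. Payload 15.5 kg.
Tool frame: the origin (TCP) lies where the fingers leave the gripper's body, on its centre line; the fingertips stand 73 mm ahead of it and the grasp point (between the pads) lies 54 mm ahead of it; z points along the fingers, y is the line along which they close (so a half turn about z gives the same grasp; the last joint's range is limited). The gripper opens to 85 mm and grips with 20 to 120 N. Pads are 22 mm wide; open, the fingers measure 114 mm over their backs; the gripper's body (76 mm by 85 mm) begins 54 mm behind the grasp point. The pads swing forward as they close: fully open they stand 13 mm farther back than shut.
Start: joints at [59.387, 28.281, 77.091, -0, 74.628, -5.472], TCP at [265.529, 565.793, 303.877] pointing down, gripper open.
Joint ranges: [-166.48, 166.48], [-47.26, 123.95], [12.59, 153.08], [-70.14, 250.14], [6.76, 159.57], [-176.63, 176.63]. Speed limits (degrees/s): [108.29, 108.29, 147.25, 172.46, 172.46, 172.46].

INTERFACE

Orientations are given as [roll, pitch, yaw] about the fixed x, y, z axes, in that order (R = Rz(yaw) Ry(pitch) Rx(roll)).
In Python, from workcell import manip, get_image, camera_params, outline_of gives the robot as it stands.
- The arm moves only by the tool apply_moves, never from a script. Its argument "targets" is text: rows parted by semicolons, each of 5 numbers parted by spaces: the finger opening in m, from 0 to 0.0854, then the shift along the tool's x, y, z in m, then the turn about the tool's z in degrees. A call has 1 to 20 rows; each row is the pose to reach, as a shift and turn from the pose commanded when the call began, along the tool's axes at that moment; what a row does not reach only later rows make up. A row lasts 1/10 s, in which the tool goes at most 50 mm and 8.59 degrees, less where a joint would pass 70% of its speed; a pose out of reach is approached as far as the arm can. A call with a gripper value outside its range is refused whole. The fingers move at their own pace and stop on an object; "newtons" is the grip in N (left out, the last holds). Time passes only in rows, so rows that repeat a pose let the fingers close. It gives the time, the measured TCP pose, the force, the opening and the grip force at its end, in the units of the state.
- manip.state(): the state, without advancing time (a new reading comes with each control period).
- get_image(name): name is "scene" or "top"; returns the picture (480x640x3 uint8, red, green, blue); there is no depth.
- camera_params(name): a dict with "fovy" (degrees; the focal length in pixels is half the picture's height over the tangent of half this angle, whatever the lens; pixels are square), "cx", "cy" (the principal point, pixels), "rvec" (rotation vector, rad) and "tvec" (3), from world to camera coordinates, as OpenCV has them. Camera axes: x right, y down, z forward; pixel columns grow to the right and rows downward; lengths in mm; the calibration is good to about 2 mm. A picture is of the moment at which its call begins. camera_params takes no time and is no camera call.
- manip.close_job(): hands the job in; it is judged then, once.
Trained networks look in the newest picture that a camera, given by its name, has taken for a name from the list of things; names that differ only in an ending like _2 or _b are one class to them, and where a whole thing is asked for, a point or a joint stands for the part that bears it (a point fixed in the world has none). Each returns a list of dicts, best first, with "conf" (0 to 1); they miss things now and then, are a little off and sometimes report something else, mostly with a low value. They report only what shows in the picture. A call takes as long as a camera call.
- outline_of(camera, thing): "mask" (480x640 bool, what is visible of it) and "rect" ([centre column, centre row, width, height] in pixels, round what is visible of it).
The state is a dict: "t": time; "joint_positions": joint angles; "dq": joint speeds; "tau": joint torques, N m; "position": TCP position; "eef_rot": TCP orientation; "force": force on the tool from outside, world axes, zero at the start; "ft_torque": the same for the moment, N m; "gripper_width": finger opening in mm; "grip_force": force on a finger pad.
Only numpy, scipy, OpenCV 4.12 (cv2) and the standard library are available. Lean on these libraries where they do the work, as an engineer would, in place of code of your own. Each camera call takes 0.05 s, during which the arm holds its last target. There are 200 camera calls.

TASK

Switch the bench polisher on at its switch box using fingertips only, gripping nothing: tip the hinged steel guard up and back, flip the toggle beneath it over to its far side, away from the robot's side of the box, then tip the guard forward so that it drops fully shut over the toggle. Push lightly, do not press the mushroom stop button, and leave the bowl, the tiffin tier and the hammer where they are.

Things in the scene. Friction and masses are not known exactly. Their poses are not given: they have to be found in the camera images.
- switch_box: Green sheet-steel switch box bolted to the bench, 144 (x, depth) x 204 (y) x 75 mm high, fixed. Origin: centre of its underside. Its -x side is the front, roughly facing the robot; +y is left seen from the robot. On its flat top: the guarded toggle (y = +45), the mushroom stop (y = -55) and a 16 mm high lamp behind it. Rigid conduit at its back, y = -50, below 50 mm.
- guard_hinge (a point): Middle of the guard's hinge pin, which runs along the box's y; fixed at x = +30, y = +45, z = +87 mm in the box's frame, 12 mm above its top. Axes as the box's. Two hinge ears stand 26 to 29 mm either side of it, up to 18 mm above the box's top.
- guard_tab (a point): Mid top edge of the finger tab at the guard's front; turns with the guard, a steel hood 48 mm wide, open in front and below. Shut: its top face is 26 mm over the pin, from 4 to 46 mm before it; there the tab slants up and forward to this edge, 53 mm before and 50 above the pin. Side cheeks 44 apart inside. A finger pushing it up and back at 45 degrees (about 1 N) opens it; a level push may jam.
- guard_flap (a joint): Angle of the guard, rad: 0 = shut, 1.4 = resting back on its stop, 10 degrees short of a quarter turn. It weighs about 60 g and swings freely: its weight shuts it from below about 0.85 rad and keeps it back from above about 1.1. Resting back, the tab's edge is 40 mm behind and 61 mm above the pin, and the hood's inner face 15 to 22 mm behind the pin.
- toggle_tip (a point): Top end of the toggle, a metal bat handle 11 mm thick near the top, standing about 32 mm out of the box's top on the guard's centre line. It pivots 24 mm in front of the hinge pin, 3 mm above the box's top. Off, it leans to the box's front (-x), tip 12 mm in front of the pivot; on, as far to the back (+x).
- toggle_bat (a joint): Angle of the toggle, rad: 0 = off (leaning to the box's front), 0.4 = upright, 0.8 = on (leaning to the back, against its stop). It snaps: about 3 N at the tip starts it, and once past upright it springs the rest of the way by itself and stays.
- stop_top (a point): Top of the mushroom stop button, 38 mm across, 31 mm above the box's top, at x = -18, y = -55 mm of the box. Do not press it.
- bowl: Loose stainless bowl, 116 mm across the rim, 50 mm high. Origin: centre of its underside. Leave it alone.
- tiffin_tier: Loose stainless tiffin tier, a straight open pot 106 mm across, 62 mm high. Origin: centre of its underside. Leave it alone.
- hammer: Loose hammer, 240 mm long, lying on the bench along its own x in front of the box. Leave it alone.

How it is judged (in metres and radians):
On the way, in this order (a step that is already met when the one before it is completed fails the run):
1. the guard is tipped well up off the toggle, which is still off (value of joint guard_flap above 0.8 rad and value of joint toggle_bat below 0.25 rad), for 0.1 s.
2. the toggle is flipped to its far side while the guard is up (value of joint toggle_bat above 0.65 rad and value of joint guard_flap above 0.6 rad), for 0.1 s.
At the end, for the whole second after the job is handed in: the toggle stands on (angle above 0.65 rad) and the guard lies shut over it (angle below 0.08 rad) and at rest (value of joint toggle_bat above 0.65 rad and value of joint guard_flap below 0.08 rad and velocity of joint guard_flap between -0.1 and 0.1 rad/s); the robot touches nothing.
It fails at once if the stop button is pressed in (more than 2.5 mm) (z of stop_top in the frame of switch_box below 0.104 m).
It fails at once if the guard or the toggle is gripped or forced (fingers on it with more than 30 N) (contact force between the fingers and guard_flap above 30 N or contact force between the fingers and toggle_bat above 30 N).
It fails at once if the bowl, the tiffin tier or the hammer is moved by more than 10 mm or lifted (distance of any of bowl, tiffin_tier, hammer from where it was at the start of the episode above 0.01 m).
It also fails if it takes over 42 s, if anything falls off the work surface, if the arm or the gripper's body presses on something with over 40 N, if the wrist force passes 120 N, or if a joint passes its speed limit or range.

## Working session

There is one attempt and no reset: what is moved stays moved. The work goes in short steps, Python scripts to look and compute and a tool call to move; the robot and the scene stay as the last step left them, time stands still between calls to the robot, and variables do not carry over. Pictures are saved under pics/ and viewed, at most 10 in all, crops included, and the job is handed in when it is done.

Besides the shell and the picture viewer there is one more tool, called by a JSON object that holds its "api" and its "payload". apply_moves: Moves the arm, as the interface text tells. Its arguments: {"type":"object","properties":{"targets":{"type":"string"},"newtons":{"type":"number"}},"required":["targets"]}

```bash
mkdir -p pics; ls; python3 - <<'E'
from workcell import manip, get_image, camera_params, outline_of
import cv2, numpy as np
print(manip.state())
ims=[]
for n in("scene","top"):
    im=get_image(n); cv2.imwrite(f"pics/{n}0.png",im[...,::-1]); p=camera_params(n); print(n,p)
    R=cv2.Rodrigues(np.array(p['rvec'],float))[0]; print('cam pos',-R.T@np.array(p['tvec']))
    for t in("switch_box","guard_tab","toggle_tip","stop_top","bowl","tiffin_tier","hammer"):
        print(n,t,[(round(d['conf'],2),np.round(d['rect']).tolist()) for d in outline_of(n,t)[:2]])
E
```

```text
pics
{'t': 0.0, 'joint_positions': array([ 5.93863707e+01,  2.83138847e+01,  7.71292412e+01,  1.80278782e-04,
        7.46275774e+01, -5.47164189e+00]), 'dq': array([ 0.00839691, -0.0335419 , -0.02234265,  0.01833096,  0.09011357,
       -0.07783845]), 'tau': array([-9.93039976e-04, -8.82144284e+01, -3.83872283e+01, -9.12522341e-05,
        9.95132898e-03,  6.46070930e-05]), 'position': array([265.38903305, 565.54212204, 303.29856604]), 'eef_rot': array([-1.79929635e+02, -6.91475759e-03,  1.54857960e+02]), 'force': array([ 0.06679745, -0.13044149, -0.23844103]), 'ft_torque': array([0.03610813, 0.03769914, 0.04098268]), 'grip_force': 0.0, 'gripper_width': 85.24869210702607}
scene {'fovy': 56.91471330659096, 'cx': 314.1718039611084, 'cy': 238.28623008655777, 'rvec': array([ 1.96094096,  0.98385215, -0.51925172]), 'tvec': array([-356.44678406,  -79.54644402, 1220.69261167])}
cam pos [1061.86147293 -364.02303928  602.83483475]
scene switch_box [(0.92, [341.0, 303.0, 123.0, 126.0])]
scene guard_tab [(0.68, [361.0, 260.0, 43.0, 44.0])]
scene toggle_tip []
scene stop_top [(0.73, [319.0, 286.0, 23.0, 18.0])]
scene bowl [(0.65, [397.0, 254.0, 52.0, 39.0]), (0.29, [274.0, 372.0, 67.0, 74.0])]
scene tiffin_tier [(0.72, [273.0, 374.0, 71.0, 75.0])]
scene hammer [(0.96, [270.0, 282.0, 89.0, 74.0])]
top {'fovy': 45.99229361345414, 'cx': 329.0286540759369, 'cy': 234.67779351286885, 'rvec': array([ 2.15747769, -2.09976185,  0.18740926]), 'tvec': array([  52.01287662,  511.72219159, 1192.42039136])}
cam pos [ 293.00928291   61.9915431  1263.61938065]
top switch_box [(0.82, [327.0, 197.0, 111.0, 98.0])]
top guard_tab [(0.65, [305.0, 198.0, 29.0, 21.0])]
top toggle_tip []
top stop_top [(0.63, [352.0, 202.0, 18.0, 20.0])]
top bowl [(0.67, [237.0, 223.0, 50.0, 54.0]), (0.42, [355.0, 288.0, 109.0, 57.0])]
top tiffin_tier [(0.68, [414.0, 179.0, 49.0, 55.0])]
top hammer [(0.81, [355.0, 289.0, 108.0, 57.0])]
```

```bash
python3 - <<'E'
import cv2,numpy as np
a=cv2.imread("pics/scene0.png")[180:430,210:460]
b=cv2.imread("pics/top0.png")[120:340,200:450]
cv2.imwrite("pics/c0.png",np.vstack([cv2.resize(a[:, :],None,fx=1,fy=1)]) if 0 else np.hstack([cv2.resize(a,(400,400),interpolation=3),cv2.resize(b,(400,352),interpolation=3) if 0 else cv2.copyMakeBorder(cv2.resize(b,(400,352),interpolation=3),0,48,0,0,0)]))
E
```

```text
(no output)
```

View pics/c0.png

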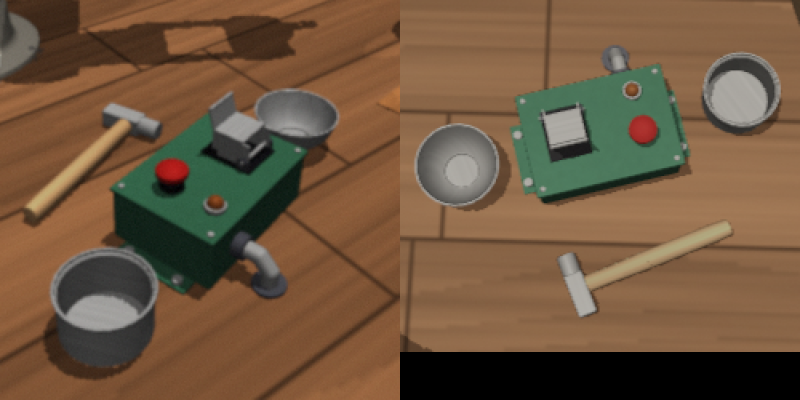

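View pics/top0.png

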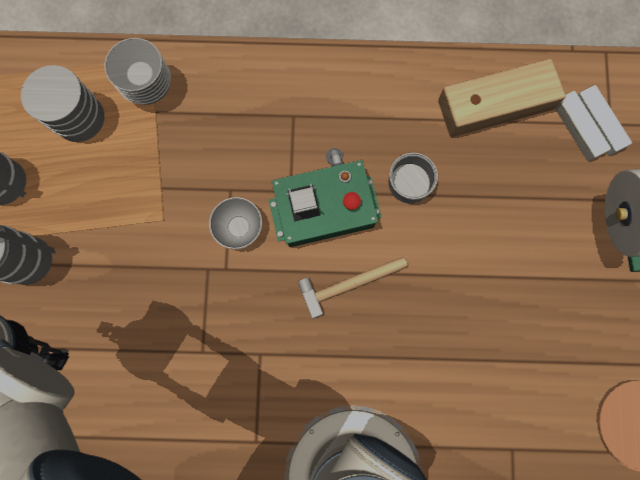

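The crops show the guard shut, with its tab toward the front (top view around 303,200). The stop is at (352,201), the hammer is in front of the box, the bowl is on the left and the tiffin tier on the right. Next I fit the box pose from its top face.

```bash
cat > h.py <<'E'
import cv2,numpy as np
from scipy.optimize import least_squares
from workcell import *
def proj(n,P):
    p=camera_params(n);f=240/np.tan(np.radians(p['fovy']/2))
    K=np.array([[f,0,p['cx']],[0,f,p['cy']],[0,0,1]])
    return cv2.projectPoints(np.float64(P).reshape(-1,1,3),np.float64(p['rvec']),np.float64(p['tvec']),K,None)[0][:,0]
def W(b,P):
    c,s=np.cos(b[2]),np.sin(b[2]);P=np.atleast_2d(P)
    return np.c_[b[0]+c*P[:,0]-s*P[:,1],b[1]+s*P[:,0]+c*P[:,1],P[:,2]]
E
python3 - <<'E'
from h import *
C=np.array([[72,102,75],[72,-102,75],[-72,-102,75],[-72,102,75.]]) #BL BR FR FL
obs={}
for n in("top","scene"):
    im=cv2.imread(f"pics/{n}0.png");h=cv2.cvtColor(im,cv2.COLOR_BGR2HSV)
    g=((h[...,0]>60)&(h[...,0]<95)&(h[...,1]>90)).astype(np.uint8)
    roi=np.zeros_like(g); 
    if n=="top": roi[150:255,260:390]=1
    else: roi[230:380,270:410]=1
    v=h[...,2][(g*roi)>0]; t=cv2.threshold(v.reshape(-1,1),0,255,cv2.THRESH_OTSU)[0]
    m=g*roi*(h[...,2]>t)
    m=cv2.morphologyEx(m,cv2.MORPH_OPEN,np.ones((3,3)))
    k,l,s,_=cv2.connectedComponentsWithStats(m); m=(l==1+np.argmax(s[1:,4])).astype(np.uint8)
    q=cv2.approxPolyN(cv2.findContours(m,0,1)[0][0],4)[0] if 0 else cv2.approxPolyN(cv2.convexHull(cv2.findContours(m,0,1)[0][0]),4)[0]
    print(n,t,s[1:,4].max(),q.tolist()); obs[n]=q.astype(float)
S=[[-18,-55,106]]
sp={"top":(352,201.5),"scene":(319,284)}
def res(b,full=False):
    r=[]
    for n in obs:
        p=proj(n,W(b,C))
        for k,pt in enumerate(p):
            if n=="scene" and k==3: continue
            d=obs[n]-pt; r+=list(d[np.argmin((d**2).sum(1))])
    return np.array(r)
s=least_squares(res,[540,60,.2],loss='soft_l1')
b=s.x;print(b,np.degrees(b[2]));print(np.round(s.fun.reshape(-1,2) if 0 else res(b).reshape(-1,2),1).tolist())
np.save("box.npy",b)
T=[[-18,-55,106],[30-53,45,137],[30-4,45,113],[-16,45,113]]
for n in sp: print(n,proj(n,W(b,T)).round(1).tolist(), proj(n,W(b,C)).round().tolist())
print(W(b,T).round(1))
ims=[]
for n in sp:
    im=cv2.resize(cv2.imread(f"pics/{n}0.png"),None,fx=4,fy=4,interpolation=3)
    for q in proj(n,W(b,T)): cv2.circle(im,tuple(int(x) for x in q*4+2),4,(255,0,0),-1)
    cv2.polylines(im,[np.int32(proj(n,W(b,C))*4+2)],True,(0,255,255),1)
    x,y=(265,150) if n=="top" else (275,225)
    ims.append(im[y*4:y*4+480,x*4:x*4+540])
o=np.hstack(ims);cv2.imwrite("pics/fit.png",cv2.resize(o,(800,int(480*800/o.shape[1]))))
E
```

```text
top 81.0 4293 [[380, 221], [268, 247], [275, 180], [361, 160]]
scene 65.0 3357 [[404, 272], [342, 333], [278, 297], [339, 252]]
[5.77604322e+02 7.67838696e+01 2.60562436e-01] 14.929127905727647
[[3.5, -0.5], [-1.6, 0.4], [1.1, -1.5], [-18.0, 2.8], [1.2, -1.6], [-1.1, 0.4], [0.0, 0.3]]
top [[352.2, 200.1], [305.8, 209.9], [301.0, 190.2], [305.5, 209.2]] [[271.0, 180.0], [363.0, 160.0], [379.0, 222.0], [286.0, 244.0]]
scene [[317.6, 282.4], [347.9, 242.8], [368.8, 262.6], [350.2, 254.5]] [[403.0, 274.0], [343.0, 333.0], [278.0, 297.0], [342.0, 248.0]]
[[574.4  19.  106. ]
 [543.8 114.3 137. ]
 [591.1 127.  113. ]
 [550.6 116.1 113. ]]
```

View pics/fit.png

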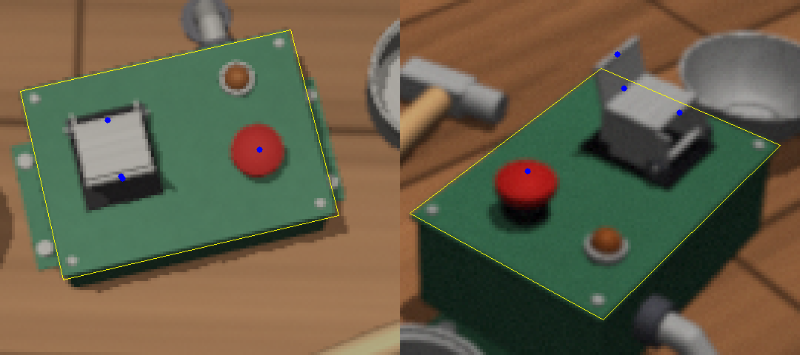

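The fit agrees with the picture: box corners, stop and tab all project to within about 2 px. I work out the hover pose with fingers closed and tool x along the box's -x, in front of the tab.

```bash
cat >> h.py <<'E'
def shift(cmd,yaw,boxpt,b=None):
    """tool shift (mm) from commanded TCP cmd/yaw to put the fingertip centre at boxpt (box frame)"""
    b=np.load("box.npy") if b is None else b
    g=W(b,boxpt)[0]+[0,0,73]; d=g-cmd; a=np.radians(yaw)
    return g.round(1),np.round([np.cos(a)*d[0]+np.sin(a)*d[1],np.sin(a)*d[0]-np.cos(a)*d[1],-d[2]],1)
E
python3 -c "
from h import *
print(shift(np.array([265.529,565.793,303.877]),154.858,[-54,45,162]))
print(np.degrees(np.load('box.npy')[2])+180-154.858)"
```

```text
(array([513.8, 106.4, 235. ]), array([-420. , -310.4,   68.9]))
40.07112790572765
```

{"api": "apply_moves", "payload": {"targets": "0 -0.035 -0.026 0 4; 0 -0.07 -0.052 0 8; 0 -0.105 -0.078 0 12; 0 -0.14 -0.103 0 16; 0 -0.175 -0.129 0 20; 0 -0.21 -0.155 0 24; 0 -0.245 -0.181 0 28; 0 -0.28 -0.207 0.01 32; 0 -0.315 -0.233 0.02 36; 0 -0.35 -0.259 0.03 40.07; 0 -0.385 -0.285 0.04 40.07; 0 -0.42 -0.3104 0.055 40.07; 0 -0.42 -0.3104 0.0689 40.07; 0 -0.42 -0.3104 0.0689 40.07; 0 -0.42 -0.3104 0.0689 40.07; 0 -0.42 -0.3104 0.0689 40.07", "newtons": 20}}

```text
t: 2.4
position: [513.8, 107.1, 235.8]
eef_rot: [180.0, 0.0, 114.9]
force: [-1.0, 0.6, 0.4]
gripper_width: -0.4
grip_force: 0.0
```

```bash
python3 - <<'E'
from h import *
s=manip.state();print(s['t'],s['position'],s['eef_rot'],s['gripper_width'],s['force'])
b=np.load("box.npy");ims=[]
p0=s['position'];a=b[2];ex=np.array([np.cos(a),np.sin(a),0]);ey=np.array([-ex[1],ex[0],0])
tip=p0-[0,0,73]
T=W(b,[[-23,45,137],[-16,45,113],[26,45,113]])
for n,(x,y) in(("top",(250,130)),("scene",(265,165))):
    im=cv2.resize(get_image(n)[...,::-1],None,fx=4,fy=4,interpolation=3)
    for q in proj(n,T): cv2.circle(im,tuple(int(v) for v in q*4+2),3,(255,0,0),-1)
    Q=[tip+i*11*ex+j*14.5*ey for i,j in((1,1),(1,-1),(-1,-1),(-1,1))]
    cv2.polylines(im,[np.int32(proj(n,Q)*4+2)],True,(0,255,255),1)
    ims.append(im[y*4:y*4+560,x*4:x*4+400])
cv2.imwrite("pics/hov.png",np.hstack(ims))
E
```

```text
2.4 [513.79838055 107.14534829 235.75826151] [1.79951199e+02 1.51050942e-02 1.14857028e+02] -0.3504244998549259 [-0.99787031  0.64270384  0.36432827]
```

View pics/hov.png

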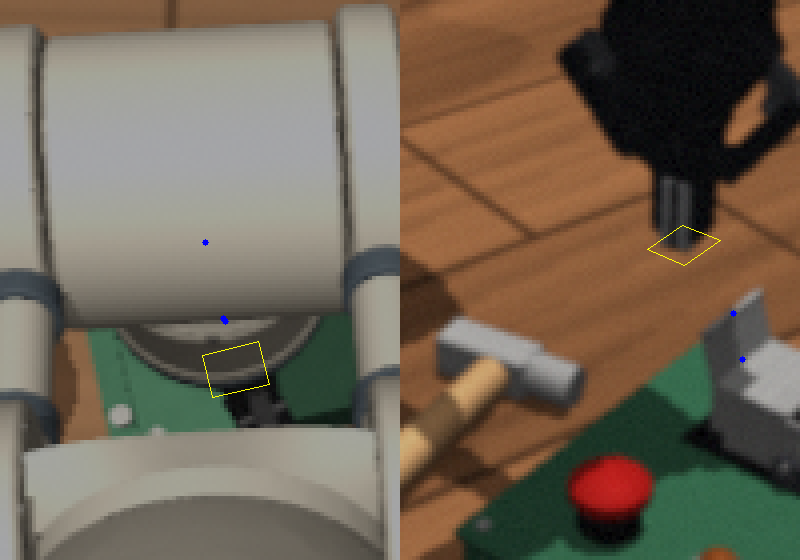

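The tip stands in front of the tab as planned (scene, crop around 683,245), and the tab edge mid around (734,309) matches the model. The turn went the opposite way, because tool z points down. Turning -80 puts the 22 mm pad side toward the guard.

{"api": "apply_moves", "payload": {"targets": "0 0 0 0 -8; 0 0 0 0 -16; 0 0 0 0 -24; 0 0 0 0 -32; 0 0 0 0 -40; 0 0 0 0 -48; 0 0 0 0 -56; 0 0 0 0 -64; 0 0 0 0 -72; 0 0 0 0 -80; 0 0 0 0 -80; 0 0 0 0 -80; 0 0 0 0 -80"}}

```text
t: 3.8
position: [513.9, 106.6, 235.2]
eef_rot: [-180.0, 0.0, -165.4]
force: [-0.1, 0.6, 0.7]
gripper_width: 0.0
grip_force: 0.0
```

```bash
python3 - <<'E'
from h import *
s=manip.state();print(s['t'],s['position'],s['eef_rot'],s['force'],s['joint_positions'])
cmd=s['position'];yaw=s['eef_rot'][2]
print(shift(cmd,yaw,[-54,45,162]))
# opening arc: finger back-bottom corner at R(th)(-51,41) rel pin; finger centre 11 mm in front
print(shift(cmd,yaw,[-23-11-6,45,128]))
for th in np.arange(0,1.31,.1):
    c,q=np.cos(th),np.sin(th);x=-51*c+41*q;z=51*q+41*c
    print(round(th,2),shift(cmd,yaw,[30+x-11,45,87+z])[1])
E
```

```text
3.8 [513.85917195 106.56526843 235.17833859] [-1.79995674e+02  1.84946226e-02 -1.65391563e+02] [-0.10337001  0.6095261   0.66333318] [ 5.19560512e+00  2.50662376e+01  9.59921120e+01 -1.45160337e-03
  5.89226973e+01 -9.94120818e+01]
(array([513.8, 106.4, 235. ]), array([ 0.1, -0.2,  0.2]))
(array([527.4, 110. , 201. ]), array([-13.9,  -0.1,  34.2]))
0.0 [-21.9  -0.1  34.2]
0.1 [-26.3  -0.1  29.3]
0.2 [-31.1  -0.   24.9]
0.3 [-36.3   0.   20.9]
0.4 [-41.9   0.   17.6]
0.5 [-47.8   0.1  14.7]
0.6 [-54.    0.1  12.5]
0.7 [-60.3   0.1  11. ]
0.8 [-66.8   0.2  10. ]
0.9 [-73.3   0.2   9.7]
1.0 [-79.9   0.2  10.1]
1.1 [-86.3   0.3  11.1]
1.2 [-92.7   0.3  12.8]
1.3 [-98.8   0.4  15.1]
```

{"api": "apply_moves", "payload": {"targets": "0 0 0 0.018 0; 0 -0.006 0 0.034 0; 0 -0.014 0 0.034 0; 0 -0.018 0 0.034 0; 0 -0.022 0 0.034 0; 0 -0.026 0 0.029 0; 0 -0.031 0 0.025 0; 0 -0.036 0 0.021 0; 0 -0.042 0 0.0175 0; 0 -0.048 0 0.0147 0; 0 -0.054 0 0.0125 0; 0 -0.054 0 0.0125 0; 0 -0.054 0 0.0125 0"}}

```text
t: 5.1
position: [566.0, 120.1, 222.3]
eef_rot: [180.0, -0.0, -165.2]
force: [0.1, 0.2, 0.7]
gripper_width: -0.1
grip_force: 0.1
```

```bash
python3 - <<'E'
from h import *
im=get_image("scene")
s=manip.state();print(s['t'],s['position'],s['force'])
cv2.imwrite("pics/open1.png",cv2.resize(im[180:330,270:470,::-1],None,fx=4,fy=4,interpolation=3))
E
```

```text
5.15 [565.83927434 120.10042928 222.24998422] [-0.66770511 -0.3583575   0.49432068]
```

View pics/open1.png

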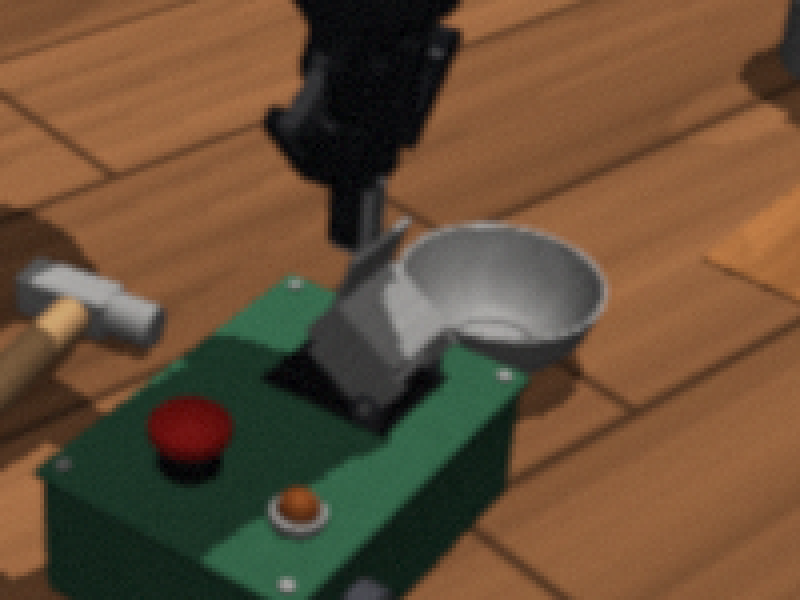

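The tab is tipped up and back against the finger (crop 385,240), about 0.6 rad. I continue the arc to about 1.25 rad, hold, then back away.

{"api": "apply_moves", "payload": {"targets": "0 -0.006 0 -0.0015 0; 0 -0.013 0 -0.0025 0; 0 -0.019 0 -0.003 0; 0 -0.026 0 -0.0025 0; 0 -0.032 0 -0.0015 0; 0 -0.039 0 0 0; 0 -0.043 0 0.001 0; 0 -0.043 0 0.001 0; 0 -0.043 0 0.001 0; 0 -0.03 0 -0.01 0; 0 0 0 -0.02 0; 0 0.03 0 -0.02 0; 0 0.04 0 -0.02 0; 0 0.04 0 -0.02 0; 0 0.04 0 -0.02 0"}}

```text
t: 6.65
position: [528.0, 110.0, 243.1]
eef_rot: [-180.0, 0.1, -165.2]
force: [-0.4, -1.1, -0.4]
gripper_width: -0.0
grip_force: 0.0
```

```bash
python3 - <<'E'
from h import *
im=get_image("scene");im2=get_image("top")
s=manip.state();print(s['t'],s['position'],s['eef_rot'],s['force'])
b=np.load("box.npy");im=cv2.resize(im[...,::-1],None,fx=4,fy=4,interpolation=3)
for q in proj("scene",W(b,[[70,45,148],[-6,45,107],[30,45,87]])): cv2.circle(im,tuple(int(v) for v in q*4+2),3,(255,0,0),-1)
cv2.imwrite("pics/open2.png",im[680:1280,1080:1880])
cmd=s['position'];yaw=s['eef_rot'][2]
for p in([-35,45,130],[-35,45,97],[-22,45,97],[-11,45,97],[-6,45,97]): print(p,shift(cmd,yaw,p)[1])
E
```

```text
6.75 [528.34432315 110.08985052 242.64942376] [-1.79992522e+02  5.35092586e-02 -1.65209672e+02] [-0.27299021  0.64606521 -0.2011574 ]
[-35, 45, 130] [-4.   0.1 39.6]
[-35, 45, 97] [-4.   0.1 72.6]
[-22, 45, 97] [-17.    0.2  72.6]
[-11, 45, 97] [-28.    0.2  72.6]
[-6, 45, 97] [-33.    0.2  72.6]
```

View pics/open2.png

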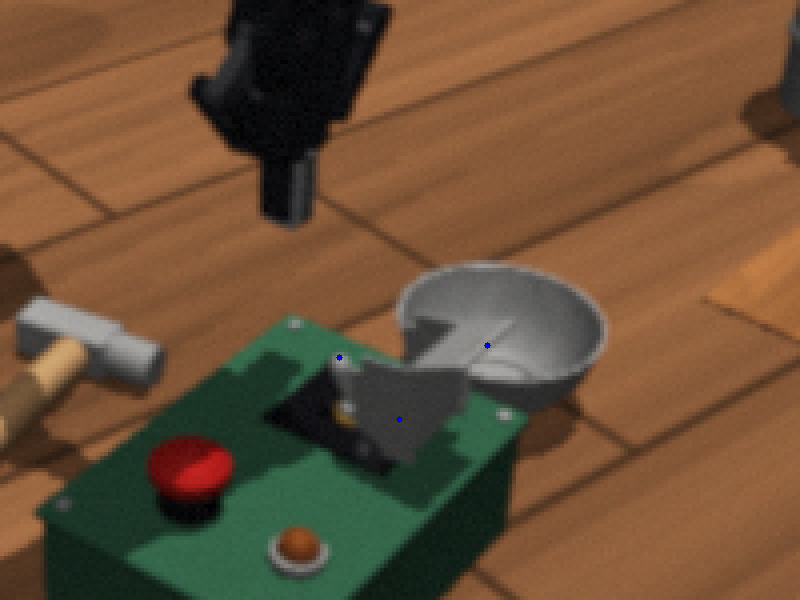

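The guard rests back on its stop, and the toggle tip shows at crop (342,362), right on the prediction. Now I lower the tip in front of the bat, push it over and retreat.

{"api": "apply_moves", "payload": {"targets": "0 -0.002 0 0.03 0; 0 -0.004 0 0.055 0; 0 -0.004 0 0.0725 0; 0 -0.01 0 0.0725 0; 0 -0.015 0 0.0725 0; 0 -0.019 0 0.0725 0; 0 -0.022 0 0.0725 0; 0 -0.025 0 0.0725 0; 0 -0.028 0 0.0725 0; 0 -0.031 0 0.0725 0; 0 -0.032 0 0.0725 0; 0 -0.032 0 0.0725 0; 0 -0.032 0 0.0725 0; 0 -0.02 0 0.0725 0; 0 -0.004 0 0.06 0; 0 0.005 0 0.03 0; 0 0.005 0 0 0; 0 0.005 0 -0.02 0; 0 0.005 0 -0.04 0; 0 0.005 0 -0.04 0"}}

```text
t: 8.75
position: [523.4, 108.8, 284.9]
eef_rot: [-180.0, 0.2, -165.2]
force: [-0.2, 0.2, 0.5]
gripper_width: 0.3
grip_force: 0.0
```

```bash
python3 - <<'E'
from h import *
im=get_image("scene")
s=manip.state();print(s['t'],s['position'],s['eef_rot'],s['force'])
b=np.load("box.npy");im=cv2.resize(im[...,::-1],None,fx=5,fy=5,interpolation=3)
cv2.imwrite("pics/flip.png",im[1150:1550,1550:2150])
cmd=s['position'];yaw=s['eef_rot'][2]
for p in([-30,45,200],[100,45,200],[100,45,139],[81,45,139],[23,45,139],[20,45,139]): print(p,shift(cmd,yaw,p)[1])
E
```

```text
8.8 [522.91140108 108.67946987 283.49920785] [-1.79978268e+02  1.31162117e-01 -1.65210558e+02] [ 0.45644745 -0.75584606 -0.64413838]
[-30, 45, 200] [-14.6   0.1  10.5]
[100, 45, 200] [-144.6    0.4   10.5]
[100, 45, 139] [-144.6    0.4   71.5]
[81, 45, 139] [-125.6    0.4   71.5]
[23, 45, 139] [-67.6   0.3  71.5]
[20, 45, 139] [-64.6   0.2  71.5]
```

View pics/flip.png

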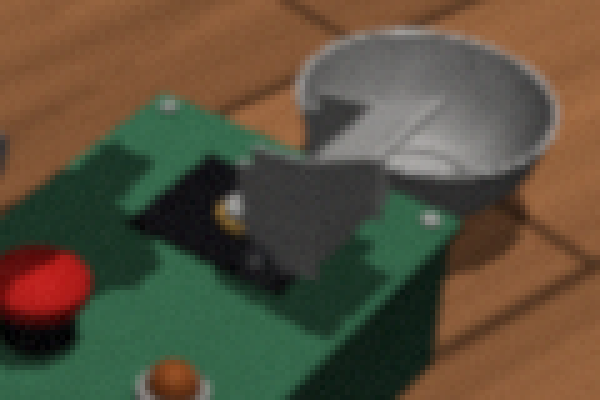

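The bat no longer leans to the front; only its collar shows at crop (233,208), so it has flipped over. Next I go over the guard, down behind it, and tip it forward.

{"api": "apply_moves", "payload": {"targets": "0 -0.03 0 0 0; 0 -0.06 0 0 0; 0 -0.09 0 0 0; 0 -0.12 0 0 0; 0 -0.146 0 0 0; 0 -0.146 0 0.03 0; 0 -0.146 0 0.055 0; 0 -0.146 0 0.071 0; 0 -0.14 0 0.071 0; 0 -0.132 0 0.071 0; 0 -0.126 0 0.071 0; 0 -0.12 0 0.071 0; 0 -0.114 0 0.071 0; 0 -0.108 0 0.071 0; 0 -0.102 0 0.071 0; 0 -0.096 0 0.071 0; 0 -0.09 0 0.071 0; 0 -0.084 0 0.071 0; 0 -0.078 0 0.071 0; 0 -0.078 0 0.071 0"}}

```text
t: 10.8
position: [597.2, 128.4, 211.5]
eef_rot: [180.0, -0.0, -165.2]
force: [0.2, 0.3, 0.1]
gripper_width: -0.2
grip_force: 0.0
```

```bash
python3 - <<'E'
from h import *
im=get_image("scene")
s=manip.state();print(s['t'],s['position'],s['force'])
im=cv2.resize(im[...,::-1],None,fx=4,fy=4,interpolation=3)
cv2.imwrite("pics/shut1.png",im[680:1280,1080:1880])
E
```

```text
10.85 [597.7081916  128.49728048 211.52216708] [ 1.08141381  0.70976058 -0.4577104 ]
```

View pics/shut1.png

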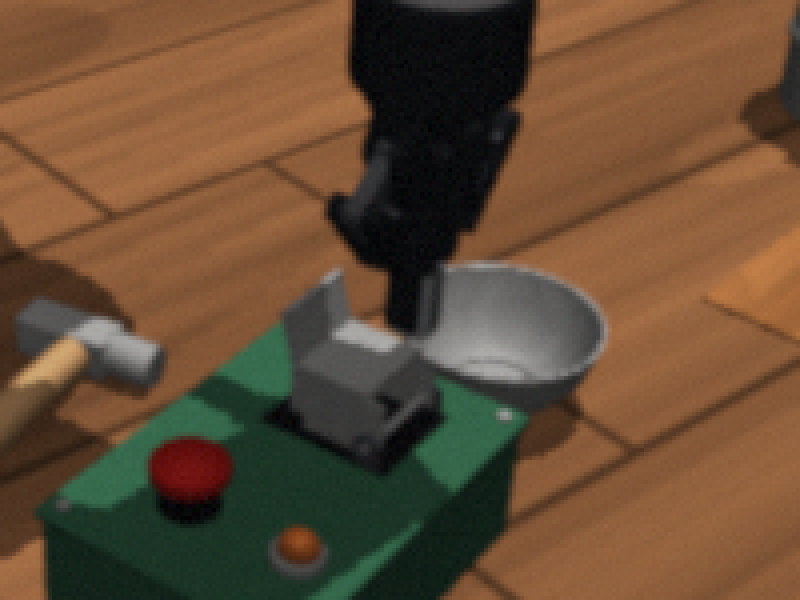

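The guard has dropped forward: the tab is at crop (315,310), as in the first view. I lift straight up, clear the area, and compare with the starting image.

{"api": "apply_moves", "payload": {"targets": "0 0 0 -0.03 0; 0 -0.01 0 -0.06 0; 0 -0.03 0 -0.1 0; 0 -0.04 0 -0.13 0; 0 -0.04 0 -0.13 0; 0 -0.04 0 -0.13 0; 0 -0.04 0 -0.13 0; 0 -0.04 0 -0.13 0; 0 -0.04 0 -0.13 0; 0 -0.04 0 -0.13 0"}}

```text
t: 11.85
position: [636.5, 138.7, 341.0]
eef_rot: [180.0, -0.0, -165.2]
force: [0.7, -0.2, 0.1]
gripper_width: -0.1
grip_force: 0.0
```

```bash
python3 - <<'E'
from h import *
im=get_image("scene")[...,::-1]
s=manip.state();print(s['t'],s['position'],s['force'])
for t in("guard_tab","bowl","tiffin_tier","hammer","stop_top"):print(t,[(round(d['conf'],2),np.round(d['rect']).tolist()) for d in outline_of("scene",t)[:1]])
o=cv2.imread("pics/scene0.png")
c=lambda i:cv2.resize(i[225:305,310:410],None,fx=4,fy=4,interpolation=3)
cv2.imwrite("pics/end.png",np.hstack([c(o),c(im)]))
E
```

```text
11.9 [636.52220989 138.74406901 341.13917773] [-0.06255734  0.02569431 -0.17598861]
guard_tab []
bowl [(0.76, [398.0, 255.0, 53.0, 36.0])]
tiffin_tier [(0.98, [274.0, 371.0, 65.0, 75.0])]
hammer [(0.57, [270.0, 281.0, 88.0, 71.0])]
stop_top []
```

View pics/end.png

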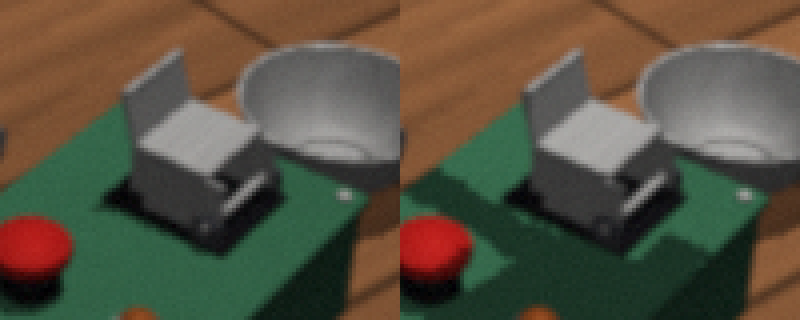

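The guard looks exactly as it did shut at the start (tab at 155,80 and 555,80), and the loose items have not moved.

```bash
python3 -c "
from workcell import manip
print(manip.close_job())"
```

```text
the job is handed in; nothing more can be done
None
```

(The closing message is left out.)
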